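# Assemble the citrus juicer and press the cone to run

## Task

Put the citrus juicer together: lower the green sieve disc over the drive shaft so that its square hole drops fully down onto the square part of the shaft, and let go of it; then fit the yellow juicing cone on the splined upper part of the shaft, turning it until the splines mesh, and slide it fully home on the sieve's hub. Finish still gripping the cone and pressing it down so that the spring-loaded shaft stays pressed in, as when juicing: do not let go at the end. Leave the glass, the honey jar and the lemon behind the juicer where they stand.

Things in the scene. Friction and masses are not known exactly. Their poses are not given: they have to be found in the camera images.
- juicer: White citrus juicer, fixed: round base 134 mm across, 56 mm high to its tray's rim, with a short spout (at -x). Origin at the centre of its underside. An upright steel drive shaft rises from the middle to 137 mm above the counter; it has a stiff turning drag of 0.15 N m and can be pressed down.
- shaft_seat (a point): On the shaft's axis at the seat, the top of its grey collar (36 mm across), 66 mm above the counter when not pressed; it moves and turns with the shaft. z up; x, y parallel to the sides of the square part, which is 26 mm wide and reaches from 0 to 22 mm above the seat (top 3 mm tapered).
- spline_top (a point): On the shaft's axis 68 mm above the seat, at the top of the splined part; axes as shaft_seat. The splined part reaches from 22 to 68 mm above the seat: core 14.4 mm across, six straight upright ridges 3 mm wide, 23 mm across over their tips, at 30, 90, 150... degrees from x, their top 4 mm tapered. A rounded tip rises 3 mm more.
- shaft (a joint): How far the shaft is pressed down on its spring, m: 0 up, 0.006 fully in. It starts to move at about 5 N (including the weight of what sits on it) and is fully in at about 11 N. It springs up when let go.
- sieve_center (a point): Green sieve, 0.06 to 0.13 kg: flat round disc 84 mm across, 4 mm thick, with a square hub 42 x 42 mm, 42 mm tall in all, round a square through-hole 28.4 mm wide. Lies flat on the counter, hub up. Grip two opposite sides of the hub. This point: on the axis, 21 mm above the underside; z up, x and y square to the sides of hub and hole.
- sieve_bottom (a point): On the sieve's axis at its underside, axes as sieve_center. The sieve fits when its x axis is a whole number of quarter turns from that of shaft_seat (play about 4 degrees). Fully down, this point is at the seat and the hub's top is 42 mm above it.
- reamer_center (a point): Yellow juicing cone, 0.08 to 0.15 kg: hexagonal hub 40 mm over flats, 43 mm tall, with a ribbed dome on top, 68 mm in all; stands upright on the counter. Grip two opposite flats, at or a little below this point, which is on the axis, 34 mm above the underside; z up, x through the middle of a flat.
- reamer_bottom (a point): On the cone's axis at its underside, axes as reamer_center. Bore 26 mm wide, 36 mm deep; six teeth 3 mm wide, mid-flat, 17 mm free across, begin 5 mm (full by 9 mm) above the underside. It meshes at any whole number of 60 degree steps between its x and shaft_seat's (play about 7 degrees). Home: on the sieve hub's top, 42 mm above the seat.
- reamer: The yellow cone as a whole; origin on its axis at the underside, as reamer_bottom.
- sieve: The green sieve as a whole; origin on its axis at the underside, as sieve_bottom.
- glass: Clear drinking glass, 80 mm across, 91 mm tall; a bystander to leave alone. Origin at the centre of its underside.
- honey: Honey jar with a grey lid, 71 mm across, 110 mm tall; a bystander to leave alone. Origin at the centre of its underside.
- lemon: The yellow lemon near the juicer (not the one by the chopping board), 78 x 55 x 56 mm; a bystander to leave alone. Origin at its underside.
Things that resemble listed ones, but are neither listed nor needed, are in the scene too. Several things have the shape of the reamer; the one meant has the colours described above. Several things look just like the sieve: the one meant starts nearest to the robot's base.

How it is judged (in metres and radians):
On the way, in this order (a step that is already met when the one before it is completed fails the run):
1. the sieve sits fully down on the square part of the shaft, let go (horizontal distance between sieve_bottom and shaft_seat below 0.004 m and angle between the z axis of sieve_bottom and the z axis of shaft_seat, either way round below 0.07 rad and z of sieve_bottom in the frame of shaft_seat between -0.003 and 0.003 m and contact force between the fingers and sieve below 0.2 N), for 0.2 s.
2. the cone is meshed and fully home on the sieve's hub (horizontal distance between reamer_bottom and shaft_seat below 0.004 m and angle between the z axis of reamer_bottom and the z axis of shaft_seat, either way round below 0.07 rad and z of reamer_bottom in the frame of shaft_seat between 0.038 and 0.0455 m), for 0.2 s.
At the end, for the whole second after the job is handed in: Sieve within 3 mm of the seat; cone meshed, its underside 38 to 45.5 mm above the seat; both within 4 mm of the axis and 0.07 rad of upright. Fingers still on the cone (over 3 N, grasp point within 40 mm of its centre), shaft pressed in by more than 3 of its 6 mm (all of step 2 and horizontal distance between sieve_bottom and shaft_seat below 0.004 m and angle between the z axis of sieve_bottom and the z axis of shaft_seat, either way round below 0.07 rad and z of sieve_bottom in the frame of shaft_seat between -0.003 and 0.003 m and value of joint shaft above 0.003 m and contact force between the fingers and reamer above 3 N and distance between the grasp point and reamer_center below 0.04 m); the arm keeps its last pose, push and grip.
It fails at once if the drinking glass is pushed more than 30 mm (distance of glass from where it was at the start of the episode above 0.03 m).
It fails at once if the honey jar is pushed more than 30 mm (distance of honey from where it was at the start of the episode above 0.03 m).
It fails at once if the lemon is pushed more than 30 mm (distance of lemon from where it was at the start of the episode above 0.03 m).
It fails at once if the drinking glass is tipped over (angle between glass's own z axis and vertical above 0.5 rad).
It fails at once if the honey jar is tipped over (angle between honey's own z axis and vertical above 0.5 rad).
It also fails if it takes over 61 s, if anything falls off the work surface, if the arm or the gripper's body presses on something with over 40 N, if the wrist force passes 120 N, or if a joint passes its speed limit or range.

## Robot

A 6-joint arm with a two-finger parallel gripper is mounted at the origin on a cart in front of the work surface, level with it; the furniture and walls round the work are solid. World frame = base frame: x ahead of the robot, y to its left, z up, the work surface at z = 0. Lengths are in m, angles in degrees, forces in N, time in s.
With the tool pointing down it reaches from about 0.35 to 0.875 m from the base axis. Payload 4.2 kg.
Tool frame: the origin (TCP) lies midway between the tips of the shut fingers; the grasp point (between the pads) lies 19 mm behind it; z points along the fingers, y is the line along which they close (so a half turn about z gives the same grasp; the last joint's range is limited). The gripper opens to 87 mm and grips with 3 to 60 N. Pads are 19 mm wide; open, the fingers measure 117 mm over their backs; the gripper's body (75 mm by 190 mm) begins 51 mm behind the grasp point.
Start: joints at [-58.35, 22.042, 0.453, 0, -68.411, -14.817], TCP at [0.181, -0.598, 0.223] pointing down, gripper open.
Joint ranges: [-179.83, 179.83], [-69.29, 118.12], [-61.27, 80.66], [-181.25, 117.63], [-171.15, -9.14], [-177.46, 177.46]. Speed limits (degrees/s): [159.86, 159.86, 180, 180, 180, 180].

## Interface

Orientations are given as a 3x3 rotation matrix whose columns are the frame's x, y, z axes.
In Python, from station import r, cams gives the robot as it stands.
- The arm moves only by the tool play_rows, never from a script. Its argument "commands" is text: rows parted by semicolons, each of 6 numbers parted by spaces: the shift along the world's x, y, z normalised to -1 to 1, where 1 is 30 mm, then the turn, a rotation vector about the world's x, y, z normalised to -1 to 1, where 1 is 0.15 rad. A call has 1 to 20 rows; each row shifts and turns the commanded pose from where the row before left it; what a row does not reach is not made up. A row lasts 1/10 s, in which the tool goes at most 50 mm and 8.59 degrees, less where a joint would pass 70% of its speed; a pose out of reach is approached as far as the arm can. A call with a number of a shift or a turn outside -1 to 1 is refused whole. A call with a gripper value outside its range is refused whole. "grip" is the finger opening in mm, from 0 to 87, set as the call begins (left out, the last holds). The fingers move at their own pace and stop on an object; the grip force is fixed at half the most. Time passes only in rows, so rows that do not move let the fingers close. It gives the time, the measured TCP pose, the force, the opening and the grip force at its end, in the units of the state.
- r.sense(): the state, without advancing time (a new reading comes with each control period).
- cams.capture(name): name is "scene" or "side" or "wrist"; returns (picture, depth): 480x640x3 uint8, blue, green, red; 480x640 float32, m along the optical axis (not along the pixel's ray), 0 where there is no reading.
- cams.camera_info(name): a dict with "mtx" (3x3 intrinsics, pixels), "R" (3x3) and "t" (3): a world point X has camera coordinates R X + t. Camera axes: x right, y down, z forward; pixel columns grow to the right and rows downward; lengths in m; the calibration is good to about 2 mm. A picture is of the moment at which its call begins: read the wrist's pose just before it. camera_info takes no time and is no camera call; for the wrist camera it gives the pose at the moment of the call.
- r.finish_job(): hands the job in; it is judged then, once.
The state is a dict: "time_s": time; "joints": joint angles; "joint_velocities": joint speeds; "effort": joint torques, N m; "tcp_pos": TCP position; "ee_rot": TCP orientation; "wrist_force": force on the tool from outside, world axes, zero at the start; "moment": the same for the moment, N m; "gripper_width": opening from 0.0 (shut) to 1.0 (fully open); "gripper_force": force on a finger pad.
Only numpy, scipy, OpenCV 4.12 (cv2) and the standard library are available. Lean on these libraries where they do the work, as an engineer would, in place of code of your own. Each camera call takes 0.05 s, during which the arm holds its last target. There are 200 camera calls.

## Working session

There is one attempt and no reset: what is moved stays moved. The work goes in short steps, Python scripts to look and compute and a tool call to move; the robot and the scene stay as the last step left them, time stands still between calls to the robot, and variables do not carry over. Pictures are saved under pics/ and viewed, at most 10 in all, crops included, and the job is handed in when it is done.

Besides the shell and the picture viewer there is one more tool, called after "Request:" by a JSON object that holds its "op" and its "data". play_rows: Moves the arm, as the interface text tells. Scaled input: -1 to 1 covers 30 mm each way for a shift and 0.15 rad each way for a turn. Its arguments: {"type":"object","properties":{"commands":{"type":"string"},"grip":{"type":"number"}},"required":["commands"]}

```bash
ls; mkdir -p pics; python3 - <<'E'
from station import r,cams
import cv2,numpy as np
s=r.sense(); print(s['time_s'],s['tcp_pos'],s['ee_rot'])
for n in ['scene','side']:
    p,d=cams.capture(n); cv2.imwrite(f'pics/{n}0.png',p); np.save(f'pics/{n}0.npy',d)
    i=cams.camera_info(n); print(n,i['mtx'],-np.array(i['R']).T@i['t'])
E
```

```text
pics
0.0 [ 0.18084679 -0.59761704  0.22143171] [[-9.57200629e-01 -2.89424307e-01 -7.25241711e-04]
 [-2.89425204e-01  9.57198290e-01  2.11771059e-03]
 [ 8.12832052e-05  2.23697714e-03 -9.99997495e-01]]
scene [[570.07156816   0.         323.22624456]
 [  0.         570.07156816 243.131532  ]
 [  0.           0.           1.        ]] [-0.21184064  0.53520941  0.76499939]
side [[496.41648263   0.         318.42585247]
 [  0.         496.41648263 236.90968624]
 [  0.           0.           1.        ]] [ 0.60062442 -0.90044791  0.48949512]
```

View pics/scene0.png

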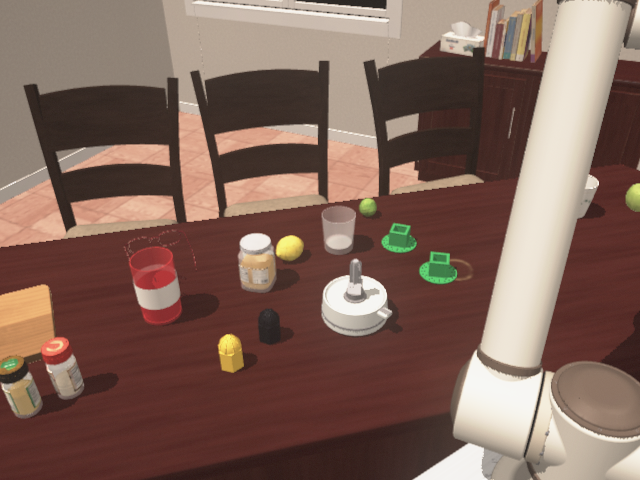

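View pics/side0.png

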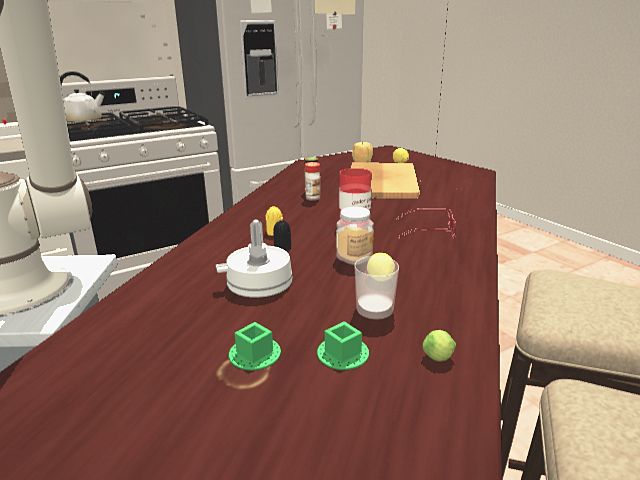

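The scene view shows two green sieves, at (438,268) and (399,238), matching side-view (254,348) and (343,348). The first looks nearer the base. It also shows a yellow cone at (231,352), a black look-alike at (269,325), the juicer at (355,300), the glass at (339,230), the honey jar at (257,262) and the lemon at (290,248). Next I'll measure these.

```bash
cat > h.py <<'E'
import numpy as np,cv2
from station import r,cams
def cloud(n,p=None,d=None):
    if p is None: p,d=cams.capture(n)
    i=cams.camera_info(n);K=np.array(i['mtx']);R=np.array(i['R']);t=np.array(i['t'])
    v,u=np.mgrid[0:480,0:640]
    c=np.stack([(u-K[0,2])/K[0,0]*d,(v-K[1,2])/K[1,1]*d,d],-1)
    X=(c-t)@R; X[d<=0]=np.nan
    return p,X
def hsv(p): return cv2.cvtColor(p,cv2.COLOR_BGR2HSV)
def rect(P):
    q=(P[:,:2]*1e4).astype(np.float32); (c,s,a)=cv2.minAreaRect(q)
    return np.array(c)/10,np.array(s)/10,a
E
python3 - <<'E'
from h import *
for n in ['scene','side']:
    p,X=cloud(n,cv2.imread(f'pics/{n}0.png'),np.load(f'pics/{n}0.npy'))
    H=hsv(p); 
    def sel(lo,hi,box=None,zl=(0,.2)):
        m=cv2.inRange(H,lo,hi)>0
        m&=(X[...,2]>zl[0])&(X[...,2]<zl[1]); return m
    for name,lo,hi in [('green',(55,120,40),(85,255,255)),('yellow',(18,150,80),(32,255,255))]:
        m=sel(lo,hi,zl=(-.01,.2)); k,L,st,ce=cv2.connectedComponentsWithStats(m.astype(np.uint8))
        for j in range(1,k):
            if st[j,4]<120: continue
            P=X[L==j]; zt=P[:,2].max(); T=P[(P[:,2]>(.037 if name=='green' else .03))&(P[:,2]<.047)]
            print(n,name,ce[j].round(),len(P),'z',P[:,2].min().round(3),zt.round(3),'med',np.median(P,0).round(3), 'allrect',rect(P), 'top',rect(T) if len(T)>5 else '')
    # shaft
    m=(X[...,2]>.09)&(X[...,2]<.14)&(H[...,1]<60)
    box=(slice(255,298),slice(340,372)) if n=='scene' else (slice(215,262),slice(245,272))
    P=X[box][m[box]]; print('shaft',len(P),np.median(P,0).round(4),P.max(0).round(3))
    m=(X[...,2]>.050)&(X[...,2]<.06)&(H[...,1]<60)
    box=(slice(260,335),slice(310,390)) if n=='scene' else (slice(235,300),slice(220,295))
    P=X[box][m[box]]; print('rim',len(P),cv2.minEnclosingCircle((P[:,:2]*1000).astype(np.float32)))
E
```

```text
scene green [398. 240.] 563 z -0.001 0.044 med [ 0.64  -0.226  0.014] allrect (array([ 644.61831055, -231.6567627 ]), array([80.1225769 , 64.78174438]), 41.644866943359375) top (array([ 648.80463867, -237.75214844]), array([41.35348816, 47.36703186]), 36.845638275146484)
scene green [438. 269.] 786 z -0.0 0.044 med [ 0.499 -0.223  0.013] allrect (array([ 502.74140625, -225.08527832]), array([81.10380249, 70.50177002]), 30.924510955810547) top (array([ 507.36962891, -232.5895752 ]), array([40.98532104, 44.6914856 ]), 46.4593620300293)
scene yellow [231. 355.] 678 z -0.004 0.07 med [0.498 0.276 0.037] allrect (array([543.44140625, 261.5098877 ]), array([ 39.6813446 , 113.32354736]), 72.20197296142578) top (array([507.14155273, 275.19799805]), array([43.1659668 , 32.53848877]), 53.48413848876953)
shaft 256 [0.4913 0.0083 0.1169] [0.507 0.018 0.138]
rim 1118 ((485.64593505859375, 1.7249021530151367), 74.46854400634766)
side green [254. 348.] 1724 z -0.002 0.043 med [ 0.51  -0.251  0.016] allrect (array([ 509.78530273, -246.96501465]), array([81.58719482, 68.05598145]), 9.767353057861328) top (array([ 508.9378418 , -238.70539551]), array([42.61283875, 43.01756897]), 44.819644927978516)
side green [342. 347.] 1670 z -0.002 0.044 med [ 0.649 -0.256  0.017] allrect (array([ 648.94013672, -250.41418457]), array([68.30013428, 81.96769409]), 83.88007354736328) top (array([ 650.37509766, -243.66162109]), array([42.95969849, 43.36217041]), 36.80349349975586)
side yellow [272. 220.] 275 z -0.002 0.068 med [0.507 0.252 0.041] allrect (array([505.09052734, 309.49892578]), array([ 40.14940796, 296.08054199]), 9.563434600830078) top (array([522.80126953, 221.33188477]), array([ 39.53227539, 114.02052002]), 13.224692344665527)
shaft 263 [ 0.4973 -0.0043  0.1139] [0.508 0.007 0.137]
rim 709 ((489.51080322265625, -1.2595446109771729), 70.233154296875)
```

Nearest to the base is the sieve at scene (438,268), about (0.508,-0.237), versus 0.65 for the other. The cone is the yellow one at (231,352), not the black (269,325). I'll move over the sieve for the close look.

Request:
{"op": "play_rows", "data": {"commands": "0.9 1 0 0 0 0.27;0.9 1 0 0 0 0.27;0.9 1 0 0 0 0.27;0.9 1 0 0 0 0.27;0.9 1 0 0 0 0.27;0.9 1 0 0 0 0.27;0.9 1 0 0 0 0.27;0.9 1 0 0 0 0.27;0.9 1 0 0 0 0.27;0.9 1 0 0 0 0.27;0.9 1 0 0 0 0.27;0.9 1 0 0 0 0.27;0 0 0 0 0 0;0 0 0 0 0 0", "grip": 87}}

```text
time_s: 1.5
tcp_pos: [0.5052, -0.2373, 0.2219]
ee_rot: [[-0.71, -0.704, -0.001], [-0.704, 0.71, 0.0], [0.001, 0.001, -1.0]]
wrist_force: [-0.5, -0.4, -0.5]
gripper_width: 0.994
gripper_force: 0.0
```

```bash
cat > look.py <<'E'
from h import *
import sys
s=r.sense(); R=np.array(s['ee_rot']); print(s['time_s'],np.round(s['tcp_pos'],4),'yaw_y',np.degrees(np.arctan2(R[1,1],R[0,1])).round(2),'j',np.round(s['joints'],1))
p,d=cams.capture('wrist'); cv2.imwrite(f'pics/{sys.argv[1]}.png',p); np.save(f'pics/{sys.argv[1]}.npy',d)
i=cams.camera_info('wrist'); print(-np.array(i['R']).T@i['t'])
p,X=cloud('wrist',p,d); np.save(f'pics/{sys.argv[1]}X.npy',X)
E
python3 look.py w1; python3 - <<'E'
from h import *
p=cv2.imread('pics/w1.png');X=np.load('pics/w1X.npy');H=hsv(p)
m=cv2.inRange(H,(55,120,40),(85,255,255))>0
for lo,hi in [(.039,.047),(-.003,.008)]:
    P=X[m&(X[...,2]>lo)&(X[...,2]<hi)]; print(len(P), rect(P) if len(P)>5 else '')
E
```

```text
1.5 [ 0.5052 -0.2373  0.2219] yaw_y 134.77 j [ -8.5  15.6  -9.1  -0.  -65.4 -36.7]
[ 0.44581051 -0.29582314  0.38535579]
137 (array([ 564.57041016, -241.99267578]), array([ 57.9281311 , 172.83419189]), 88.4442367553711)
1085 (array([ 573.91860352, -252.68754883]), array([214.92607422,  76.08101196]), 3.782818555831909)
```

View pics/w1.png

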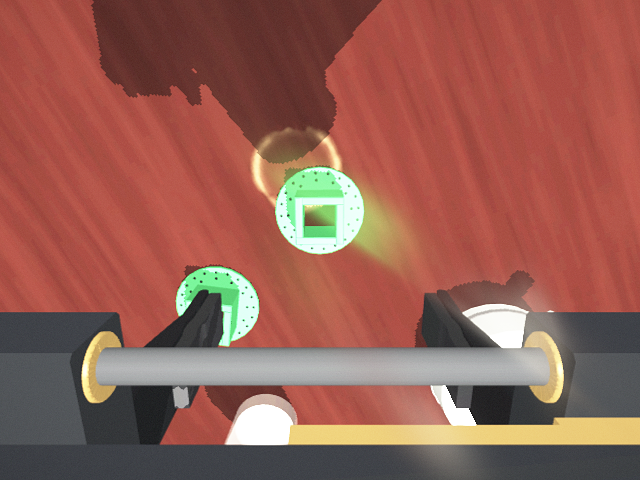

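The wrist image shows the chosen sieve's hub at (320,221), square to the gripper. The other sieve is at (217,305) and the juicer is at lower right. Now I'll fit the hub precisely.

```bash
python3 - <<'E'
from h import *
X=np.load('pics/w1X.npy')[150:265,265:375]
for lo,hi in [(.036,.05),(.0025,.0075)]:
    P=X[(X[...,2]>lo)&(X[...,2]<hi)]; print(len(P), np.median(P,0).round(4),rect(P), cv2.minEnclosingCircle((P[:,:2]*1e3).astype(np.float32)))
i=cams.camera_info('wrist'); print((np.array(i['R'])).round(3))
E
```

```text
1425 [ 0.5062 -0.239   0.0429] (array([ 506.55307617, -238.51333008]), array([42.57483521, 41.80236816]), 44.5866584777832) ((506.2549133300781, -238.52664184570312), 29.37790298461914)
3694 [ 0.4964 -0.2483  0.0051] (array([ 506.10649414, -239.93195801]), array([109.93640137, 106.10140381]), 44.64834213256836) ((507.7286071777344, -239.02508544921875), 73.28265380859375)
[[-0.703  0.711  0.001]
 [ 0.68   0.672  0.293]
 [ 0.207  0.207 -0.956]]
```

Request:
{"op": "play_rows", "data": {"commands": "0.04 -0.05 -1 0 0 0;0 0 -1 0 0 0;0 0 -1 0 0 0;0 0 -1 0 0 0;0 0 -1 0 0 0;0 0 -1 0 0 0;0 0 -0.6 0 0 0;0 0 -0.4 0 0 0;0 0 0 0 0 0;0 0 0 0 0 0"}}

```text
time_s: 2.55
tcp_pos: [0.5065, -0.2403, 0.0132]
ee_rot: [[-0.711, -0.703, 0.001], [-0.703, 0.711, -0.0], [-0.0, -0.001, -1.0]]
wrist_force: [-0.1, 0.9, 0.4]
gripper_width: 1.001
gripper_force: 0.0
```

Request:
{"op": "play_rows", "data": {"commands": "0 0 0 0 0 0;0 0 0 0 0 0;0 0 0 0 0 0;0 0 0 0 0 0;0 0 0 0 0 0;0 0 0 0 0 0;0 0 0 0 0 0;0 0 0 0 0 0", "grip": 30}}

```text
time_s: 3.35
tcp_pos: [0.5062, -0.2397, 0.0125]
ee_rot: [[-0.711, -0.703, -0.0], [-0.703, 0.711, 0.0], [0.0, 0.0, -1.0]]
wrist_force: [-0.1, 0.5, 1.2]
gripper_width: 0.48
gripper_force: 30.0
```

Request:
{"op": "play_rows", "data": {"commands": "0 0 0.5 0 0 0;0 0 1 0 0 0;0 0 1 0 0 0;0 0 1 0 0 0;0 0 1 0 0 0;0.16 1 1 0 0 0;0.16 1 1 0 0 0;0.16 1 0.4 0 0 0;0.16 1 0 0 0 0;0.16 1 0 0 0 0;0.16 1 0 0 0 0;0.16 1 0 0 0 0;0.16 1 0 0 0 0;0.16 1 0 0 0 0;0.16 0.8 0 0 0 0;0 0 0 0 0 0;0 0 0 0 0 0;0 0 0 0 0 0"}}

```text
time_s: 5.15
tcp_pos: [0.5538, 0.0536, 0.2193]
ee_rot: [[-0.712, -0.703, -0.001], [-0.703, 0.712, -0.0], [0.001, 0.0, -1.0]]
wrist_force: [0.2, 0.1, -0.9]
gripper_width: 0.482
gripper_force: 30.0
```

```bash
python3 look.py w2; python3 - <<'E'
from h import *
X=np.load('pics/w2X.npy')
P=X[np.hypot(X[...,0]-.497,X[...,1]-.002)<.03]
for lo,hi in [(.12,.14),(.092,.12),(.084,.092),(.07,.084),(.06,.069)]:
    Q=P[(P[:,2]>lo)&(P[:,2]<hi)]; print(lo,len(Q),np.median(Q,0).round(4) if len(Q) else '',rect(Q) if len(Q)>5 else '')
E
```

```text
5.15 [0.5538 0.0536 0.2193] yaw_y 134.64 j [ 22.2  15.5  -9.6  -0.  -64.9 -67.6]
[ 0.49485334 -0.00426335  0.38273954]
0.12 729 [0.4958 0.0009 0.1365] (array([495.75610352,   0.95076599]), array([20.91384735, 22.64126129]), 40.890567779541016)
0.092 11 [ 0.5016 -0.0025  0.1001] (array([496.49291992,  -2.8383461 ]), array([21.83046265, 10.40812607]), 0.5740352272987366)
0.084 737 [ 4.953e-01 -3.000e-04  8.860e-02] (array([495.80942383,   1.09757996]), array([25.30335846, 25.94317017]), 44.67237091064453)
0.07 0  
0.06 423 [ 0.4917 -0.0047  0.0671] (array([495.71166992,   1.30230865]), array([34.8399231 , 34.81195068]), 43.80107498168945)
```

View pics/w2.png

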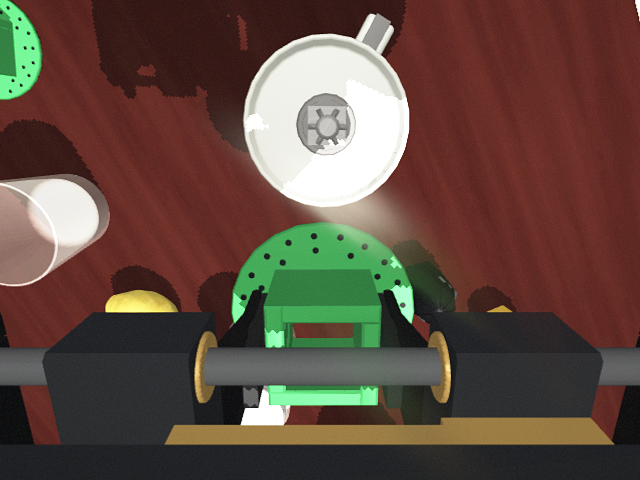

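The juicer shaft is at (327,124) and the held sieve is level, with its disc arc at (325,225). The square looks nearly aligned with the tool. I'll check yaw with a crop and fit the held disc.

```bash
python3 - <<'E'
from h import *
from scipy.optimize import least_squares
p=cv2.imread('pics/w2.png');X=np.load('pics/w2X.npy')
cv2.imwrite('pics/w2c.png',cv2.resize(p[90:160,290:365],None,fx=8,fy=8,interpolation=cv2.INTER_CUBIC))
m=np.zeros((480,640),bool); m[215:330,225:420]=1
m&=cv2.inRange(hsv(p),(50,60,30),(90,255,255))>0
m&=(X[...,2]>.195)&(X[...,2]<.22)
print(m.sum(), np.percentile(X[m][:,2],[5,50,95]).round(4))
cn,_=cv2.findContours(m.astype(np.uint8),cv2.RETR_EXTERNAL,cv2.CHAIN_APPROX_NONE)
c=max(cn,key=len)[:,0]; Q=X[c[:,1],c[:,0]]; Q=Q[c[:,1]<290]; 
f=lambda a:np.hypot(Q[:,0]-a[0],Q[:,1]-a[1])-.042
s=least_squares(f,[.554,.054],loss='soft_l1',f_scale=.001); print(s.x.round(4),np.abs(s.fun).mean(), len(Q))
# hub front face & top
T=X[260:410,255:390].reshape(-1,3); T=T[(T[:,2]>.243)&(T[:,2]<.255)]; print(len(T),rect(T), np.median(T[:,2]))
P=X[np.hypot(X[...,0]-.497,X[...,1]-.002)<.02]; P=P[(P[:,2]>.086)&(P[:,2]<.0905)]; print(rect(P))
E
```

```text
8194 [0.2109 0.212  0.215 ]
[0.556  0.0566] 0.006797743601094287 373
6365 (array([554.67192383,  54.87570801]), array([42.56505432, 49.88028259]), 44.95946502685547) 0.24957986351162872
(array([495.83266602,   1.06681213]), array([25.25124664, 25.84555664]), 44.66305160522461)
```

View pics/w2c.png

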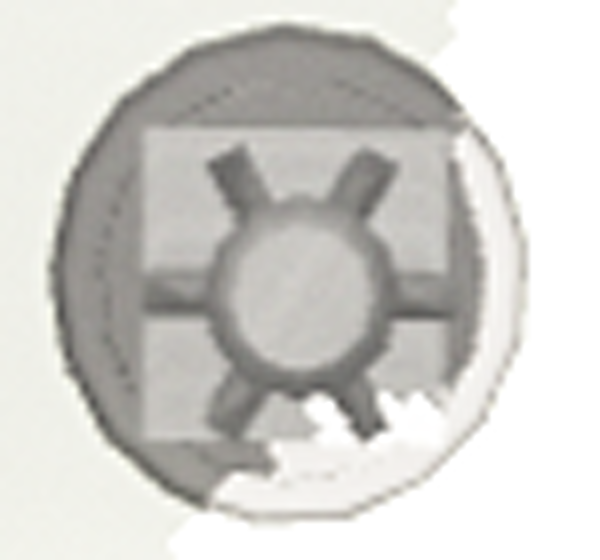

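```bash
python3 - <<'E'
from h import *
from scipy.optimize import least_squares
p=cv2.imread('pics/w2.png');X=np.load('pics/w2X.npy')
t=np.array([.5538,.0536]); ux=np.array([-.7115,-.703]); uy=np.array([-.703,.7115])
P=X[215:330,225:420].reshape(-1,3); P=P[(P[:,2]>.2075)&(P[:,2]<.214)]
q=(P[:,:2]-t)@np.c_[ux,uy]*1000; 
h=cv2.convexHull(q.astype(np.float32))[:,0]; h=h[h[:,0]>18]
s=least_squares(lambda a:np.hypot(h[:,0]-a[0],h[:,1]-a[1])-42,[0,0],loss='soft_l1'); print(s.x,s.fun.round(1))
T=X[260:410,255:390].reshape(-1,3); T=T[(T[:,2]>.246)&(T[:,2]<.2515)]
q=(T[:,:2]-t)@np.c_[ux,uy]*1000; print(np.percentile(q,[0,1,5,50,95,99,100],axis=0).round(1))
E
```

```text
[-1.92811936  0.55664253] [ 0.2 -0.   0.2  0.2 -0.   0.1  0.1 -0.2 -0.2  0.1 -0.  -0.2 -0.2 -0.
 -0.  -0.1 -0.3 -0.   0.1 -0.  -0.2 -0.   0.1 -0.1  0.1  0.  -0.   0.
  0.2]
[[-22.9 -24.3]
 [-22.  -21.5]
 [-21.  -19.6]
 [  9.4   0.6]
 [ 19.   20.3]
 [ 19.4  22.1]
 [ 19.9  24.9]]
```

Request:
{"op": "play_rows", "data": {"commands": "-0.98 -0.9 0 0 0 0;-0.98 -0.9 0 0 0 0;0 0 0 0 0 0;0 0 0 0 0 0;0 0 0 0 0 0"}}

```text
time_s: 5.7
tcp_pos: [0.4961, 0.0002, 0.2199]
ee_rot: [[-0.711, -0.703, 0.001], [-0.703, 0.711, 0.0], [-0.001, -0.001, -1.0]]
wrist_force: [1.0, -0.4, 0.7]
gripper_width: 0.479
gripper_force: 30.0
```

```bash
python3 - <<'E'
from h import *
print(r.sense()['tcp_pos'].round(4), 'target',(.5538-.0589,.0536-.0541))
E
```

```text
[4.961e-01 2.000e-04 2.199e-01] target (0.49489999999999995, -0.0005000000000000004)
```

Request:
{"op": "play_rows", "data": {"commands": "0 0 -1 0 0 0;0 0 -1 0 0 0;0 0 -1 0 0 0;0 0 -0.6 0 0 0;0 0 -0.2 0 0 0;0 0 0 0 0 0;0 0 0 0 0 0"}}

```text
time_s: 6.4
tcp_pos: [0.4966, 0.0007, 0.1064]
ee_rot: [[-0.711, -0.704, 0.002], [-0.704, 0.711, 0.0], [-0.001, -0.001, -1.0]]
wrist_force: [0.8, -0.2, -0.6]
gripper_width: 0.479
gripper_force: 30.0
```

Request:
{"op": "play_rows", "data": {"commands": "0 0 -0.1 0 0 0;0 0 -0.1 0 0 0;0 0 -0.1 0 0 0;0 0 0 0 0 0"}}

```text
time_s: 6.8
tcp_pos: [0.4951, 0.0002, 0.0963]
ee_rot: [[-0.711, -0.703, -0.001], [-0.703, 0.711, -0.0], [0.0, 0.0, -1.0]]
wrist_force: [-0.4, -0.0, -0.5]
gripper_width: 0.483
gripper_force: 30.0
```

Request:
{"op": "play_rows", "data": {"commands": "0 0 -0.1 0 0 0;0 0 -0.1 0 0 0;0 0 -0.1 0 0 0;0 0 0 0 0 0"}}

```text
time_s: 7.2
tcp_pos: [0.4951, 0.0002, 0.087]
ee_rot: [[-0.711, -0.703, -0.001], [-0.703, 0.711, -0.0], [0.001, 0.001, -1.0]]
wrist_force: [0.2, 0.3, -1.0]
gripper_width: 0.474
gripper_force: 30.0
```

Request:
{"op": "play_rows", "data": {"commands": "0 0 -0.1 0 0 0;0 0 -0.1 0 0 0;0 0 -0.05 0 0 0;0 0 0 0 0 0;0 0 0 0 0 0"}}

```text
time_s: 7.7
tcp_pos: [0.4954, 0.0003, 0.08]
ee_rot: [[-0.711, -0.703, -0.0], [-0.703, 0.711, -0.0], [0.0, 0.0, -1.0]]
wrist_force: [-0.7, -0.9, 0.4]
gripper_width: 0.482
gripper_force: 30.0
```

Sliding on freely; I'll open the gripper so it drops the last 1–2 mm, then raise.

Request:
{"op": "play_rows", "data": {"commands": "0 0 -0.03 0 0 0;0 0 0 0 0 0;0 0 0 0 0 0"}}

```text
time_s: 8.0
tcp_pos: [0.4954, 0.0003, 0.0791]
ee_rot: [[-0.711, -0.703, 0.0], [-0.703, 0.711, 0.0], [-0.0, 0.0, -1.0]]
wrist_force: [-0.7, -0.0, -0.5]
gripper_width: 0.482
gripper_force: 30.0
```

Request:
{"op": "play_rows", "data": {"commands": "0 0 0 0 0 0;0 0 0 0 0 0;0 0 0 0 0 0;0 0 0 0 0 0;0 0 0 0 0 0;0 0 0 0 0 0;0 0 0.5 0 0 0;0 0 1 0 0 0;0 0 1 0 0 0;0 0 1 0 0 0;0 0 1 0 0 0;0 0 1 0 0 0;0.8 0.8 0 0 0 0;0.8 0.8 0 0 0 0;0 0 0 0 0 0;0 0 0 0 0 0", "grip": 87}}

```text
time_s: 9.6
tcp_pos: [0.5431, 0.0485, 0.2434]
ee_rot: [[-0.711, -0.704, -0.002], [-0.704, 0.711, -0.0], [0.002, 0.001, -1.0]]
wrist_force: [-0.3, -0.1, -0.2]
gripper_width: 1.002
gripper_force: 0.0
```

```bash
python3 look.py w3; python3 - <<'E'
from h import *
X=np.load('pics/w3X.npy')
P=X[np.hypot(X[...,0]-.496,X[...,1]-.001)<.06]
for lo,hi in [(.12,.14),(.104,.112),(.0665,.0735)]:
    Q=P[(P[:,2]>lo)&(P[:,2]<hi)]; print(lo,len(Q),np.median(Q,0).round(4) if len(Q) else '',rect(Q) if len(Q)>5 else '')
# glass, honey, and the cone from the scene
E
```

```text
9.6 [0.5431 0.0485 0.2434] yaw_y 134.71 j [ 22.1  13.5  -8.8  -0.  -67.8 -67.4]
[ 0.48400238 -0.00960711  0.40699113]
0.12 605 [0.4948 0.0007 0.1365] (array([495.2550293 ,   0.90568542]), array([20.96251678, 22.49912109]), 44.23883819580078)
0.104 2077 [0.4951 0.0014 0.1091] (array([495.76660156,   1.81242981]), array([42.00055847, 42.13070679]), 44.67951965332031)
0.0665 5320 [ 0.4895 -0.0041  0.0712] (array([495.74384766,   1.78380432]), array([83.25935669, 83.18780518]), 8.234818458557129)
```

The sieve is seated: hub top 0.109, disc top 0.071, centred on the axis. On to the yellow cone.

Request:
{"op": "play_rows", "data": {"commands": "-0.15 0.9 0 0 0 0;-0.15 0.9 0 0 0 0;-0.15 0.9 0 0 0 0;-0.15 0.9 0 0 0 0;-0.15 0.9 0 0 0 0;-0.15 0.9 0 0 0 0;-0.15 0.9 0 0 0 0;-0.15 0.9 0 0 0 0;0 0 0 0 0 0;0 0 0 0 0 0"}}

```text
time_s: 10.65
tcp_pos: [0.5069, 0.2638, 0.2441]
ee_rot: [[-0.711, -0.703, -0.001], [-0.703, 0.711, -0.001], [0.001, 0.0, -1.0]]
wrist_force: [0.8, -0.1, -0.8]
gripper_width: 1.001
gripper_force: 0.0
```

```bash
python3 look.py w4; python3 - <<'E'
from h import *
X=np.load('pics/w4X.npy');p=cv2.imread('pics/w4.png')
m=(X[...,2]>.025)&(X[...,2]<.09); m[300:]=0
k,L,st,ce=cv2.connectedComponentsWithStats(m.astype(np.uint8))
for j in range(1,k):
    if st[j,4]>100: print(st[j],ce[j].round(),np.median(X[L==j],0).round(4),np.median(p[L==j],0))
E
```

```text
10.65 [0.5069 0.2638 0.2441] yaw_y 134.71 j [ 43.7  16.   -5.3   0.  -68.8 -89. ]
[0.44806126 0.20564272 0.4074936 ]
[   9    0  173   66 8043] [101.  26.] [0.5207 0.0395 0.0518] [160. 175. 171.]
[ 202  140   53   53 2033] [228. 166.] [0.5303 0.176  0.0591] [20. 19. 21.]
[ 298  193   46   52 1808] [320. 219.] [0.5083 0.2629 0.059 ] [ 70. 184. 225.]
[   0  204  108   95 4659] [ 69. 240.] [0.6718 0.1234 0.0665] [101. 134. 154.]
```

View pics/w4.png

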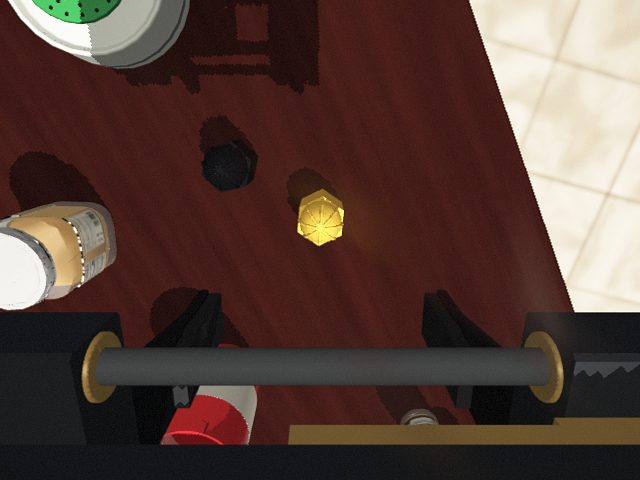

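The yellow cone is at (320,218), the black decoy at (228,166) and the honey jar at lower left, all clear of the gripper. Now I'll fit the cone's hex yaw.

```bash
cat > hexfit.py <<'E'
from h import *
from scipy.optimize import least_squares
def fit(X,box,zr,c0,half=20):
    P=X[box].reshape(-1,3);P=P[(P[:,2]>zr[0])&(P[:,2]<zr[1])]
    q=P[:,:2]*1e3; h=q[cv2.convexHull(q.astype(np.float32),returnPoints=False)[:,0]]
    # dense hull boundary
    g=[];
    for a,b in zip(h,np.roll(h,-1,0)):
        n=max(2,int(np.hypot(*(b-a))));g+= [a+(b-a)*k/n for k in range(n)]
    g=np.array(g); best=None
    def f(v):
        an=np.radians(v[2]+60*np.arange(6)); return ((g-v[:2])@np.c_[np.cos(an),np.sin(an)].T).max(1)-half
    for y in range(0,60,10):
        s=least_squares(f,[*c0,y],loss='soft_l1',f_scale=.7)
        if best is None or s.cost<best.cost: best=s
    return len(P),best.x.round(2),best.x[2]%60,np.abs(best.fun).mean().round(2)
E
python3 - <<'E'
from hexfit import *
X=np.load('pics/w4X.npy'); B=(slice(180,260),slice(285,360))
for zr in [(.041,.046),(.036,.047),(.030,.046)]: print(zr,fit(X,B,zr,(507,264)))
p=cv2.imread('pics/w4.png');cv2.imwrite('pics/w4c.png',cv2.resize(p[185:250,285:355],None,fx=8,fy=8,interpolation=cv2.INTER_CUBIC))
Z=X[B]; Q=Z[Z[...,2]>.066]; print(Q.mean(0))
E
```

```text
(0.041, 0.046) (255, array([512.19, 266.85,  10.33]), np.float64(10.329317054648705), np.float64(0.15))
(0.036, 0.047) (309, array([512.17, 266.84,  70.33]), np.float64(10.330208751966339), np.float64(0.15))
(0.03, 0.046) (346, array([512.15, 266.83,  10.3 ]), np.float64(10.299718366932737), np.float64(0.16))
[0.51198161 0.26661199 0.06786232]
```

View pics/w4c.png

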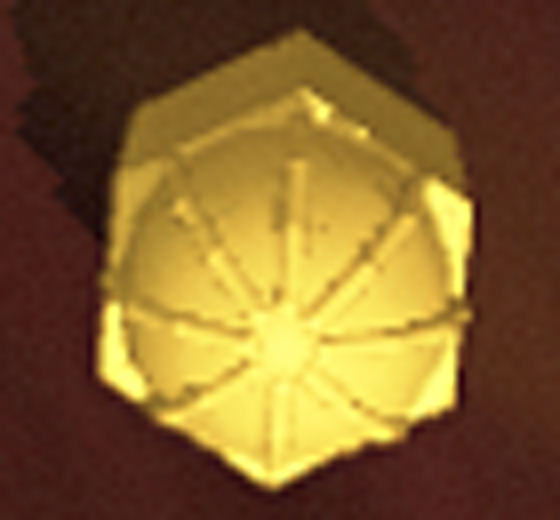

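The crop confirms the hex: points up and down, flats about horizontal and ±60°. The fit gives flats at 10.3° mod 60 and centre (0.512,0.267).

Request:
{"op": "play_rows", "data": {"commands": "0.17 0.08 -1 0 0 -0.5;0 0 -1 0 0 0;0 0 -1 0 0 0;0 0 -1 0 0 0;0 0 -1 0 0 0;0 0 -1 0 0 0;0 0 -1 0 0 0;0 0 -0.6 0 0 0;0 0 0 0 0 0;0 0 0 0 0 0"}}

```text
time_s: 11.7
tcp_pos: [0.5131, 0.266, 0.0167]
ee_rot: [[-0.762, -0.647, 0.0], [-0.647, 0.762, -0.0], [-0.0, -0.0, -1.0]]
wrist_force: [0.5, 0.4, -0.2]
gripper_width: 0.998
gripper_force: 0.0
```

Request:
{"op": "play_rows", "data": {"commands": "0 0 0 0 0 0;0 0 0 0 0 0;0 0 0 0 0 0;0 0 0 0 0 0;0 0 0 0 0 0;0 0 0 0 0 0;0 0 0 0 0 0;0 0 0 0 0 0", "grip": 30}}

```text
time_s: 12.5
tcp_pos: [0.5125, 0.2667, 0.0161]
ee_rot: [[-0.762, -0.648, -0.0], [-0.648, 0.762, -0.0], [0.0, -0.0, -1.0]]
wrist_force: [-0.5, -0.3, 1.5]
gripper_width: 0.458
gripper_force: 30.0
```

Request:
{"op": "play_rows", "data": {"commands": "0 0 0.5 0 0 0;0 0 1 0 0 0;0 0 1 0 0 0;0 0 1 0 0 0;0 0 1 0 0 0;0 0 1 0 0 0;0 0 1 0 0 0;0.2 -0.91 0.5 0 0 -0.33;0.2 -0.91 0 0 0 -0.33;0.2 -0.91 0 0 0 -0.33;0.2 -0.91 0 0 0 -0.33;0.2 -0.91 0 0 0 -0.33;0.2 -0.91 0 0 0 -0.33;0.2 -0.91 0 0 0 -0.33;0.2 -0.91 0 0 0 -0.33;0.2 -0.91 0 0 0 -0.33;0 0 0 0 0 0;0 0 0 0 0 0;0 0 0 0 0 0"}}

```text
time_s: 14.4
tcp_pos: [0.5663, 0.0216, 0.2259]
ee_rot: [[-0.966, -0.257, -0.0], [-0.257, 0.966, 0.0], [0.0, 0.0, -1.0]]
wrist_force: [-0.2, 0.3, 0.1]
gripper_width: 0.454
gripper_force: 30.0
```

```bash
python3 look.py w5; python3 - <<'E'
from h import *
X=np.load('pics/w5X.npy'); s=r.sense(); t=s['tcp_pos'];R=np.array(s['ee_rot']); U=R[:2,:2]
P=X[np.hypot(X[...,0]-.4957,X[...,1]-.001)<.035]
for lo,hi in [(.12,.14),(.104,.112)]:
    Q=P[(P[:,2]>lo)&(P[:,2]<hi)]; print(lo,len(Q),np.median(Q,0).round(4),rect(Q))
Y=X[180:420,240:400].reshape(-1,3); Y=Y[np.hypot(Y[:,0]-t[0],Y[:,1]-t[1])<.03]; Y=Y[(Y[:,2]>t[2]-.02)&(Y[:,2]<t[2]+.06)]
q=np.c_[(Y[:,:2]-t[:2])@U*1e3,(Y[:,2]-t[2])*1e3]; print(len(q),np.percentile(q,[0,1,50,99,100],axis=0).round(1))
# faces at normals +-30deg from tool x : distance from axis=20
for z0,z1 in [(-16,-5),(-5,10),(10,28)]:
  for sg in (1,-1):
    w=q[(q[:,2]>z0)&(q[:,2]<z1)&(sg*q[:,1]>2)&(sg*q[:,1]<18)&(q[:,0]>5)]
    if len(w)>10:
        a=np.polyfit(w[:,1],w[:,0],1); print(z0,sg,len(w),a.round(3))
E
```

```text
14.4 [0.5663 0.0216 0.2259] yaw_y 104.9 j [ 18.5  16.2  -7.6  -0.  -66.2 -93.6]
[4.86660710e-01 3.01978914e-05 3.89285804e-01]
0.12 683 [0.4956 0.0014 0.1364] (array([495.73979492,   1.4412735 ]), array([22.39842224, 20.74495544]), 11.931225776672363)
0.104 2333 [0.4955 0.0022 0.109 ] (array([496.28623047,   2.45556641]), array([41.97542114, 42.14690552]), 44.89067840576172)
13062 [[-16.3 -27.3 -15.4]
 [ -9.9 -26.2 -12. ]
 [ 12.8  -0.5  32.5]
 [ 22.5  25.8  54.8]
 [ 23.5  27.3  59.9]]
-16 1 240 [-0.582 22.794]
-16 -1 236 [ 0.573 23.029]
-5 1 467 [-0.584 22.824]
-5 -1 470 [ 0.571 23.02 ]
10 1 881 [-0.619 22.834]
10 -1 855 [ 0.585 22.932]
```

View pics/w5.png

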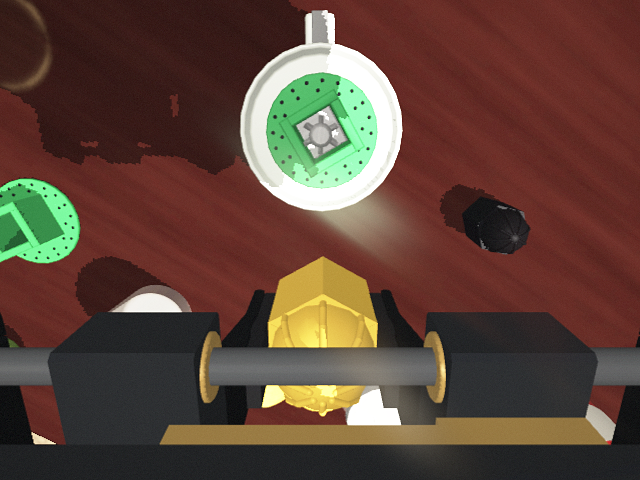

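The held cone has its vertex edge toward the camera at (322,258), upright and aligned. The shaft and sieve are at (321,133). The axis offset to the shaft is (-70.8,-20.1) mm and the yaw already matches.

Request:
{"op": "play_rows", "data": {"commands": "-0.79 -0.22 0 0 0 0;-0.79 -0.22 0 0 0 0;-0.78 -0.23 0 0 0 0;0 0 0 0 0 0;0 0 0 0 0 0;0 0 -1 0 0 0;0 0 -1 0 0 0;0 0 -0.4 0 0 0;0 0 0 0 0 0;0 0 0 0 0 0"}}

```text
time_s: 15.45
tcp_pos: [0.4968, 0.0014, 0.1545]
ee_rot: [[-0.966, -0.257, 0.001], [-0.257, 0.966, -0.0], [-0.001, -0.001, -1.0]]
wrist_force: [0.4, 0.0, -1.1]
gripper_width: 0.457
gripper_force: 30.0
```

Request:
{"op": "play_rows", "data": {"commands": "0 0 -0.1 0 0 0;0 0 -0.1 0 0 0;0 0 -0.1 0 0 0;0 0 0 0 0 0"}}

```text
time_s: 15.85
tcp_pos: [0.4955, 0.0009, 0.145]
ee_rot: [[-0.967, -0.256, -0.0], [-0.256, 0.967, -0.0], [0.0, 0.0, -1.0]]
wrist_force: [-0.7, -1.2, -1.1]
gripper_width: 0.457
gripper_force: 30.0
```

Request:
{"op": "play_rows", "data": {"commands": "0 0 -0.1 0 0 0;0 0 -0.1 0 0 0;0 0 0 0 0 0"}}

```text
time_s: 16.15
tcp_pos: [0.4954, 0.0008, 0.1387]
ee_rot: [[-0.967, -0.256, -0.001], [-0.256, 0.967, -0.0], [0.001, 0.0, -1.0]]
wrist_force: [0.1, 0.3, -1.1]
gripper_width: 0.455
gripper_force: 30.0
```

Request:
{"op": "play_rows", "data": {"commands": "0 0 -0.1 0 0 0;0 0 -0.1 0 0 0;0 0 -0.1 0 0 0;0 0 -0.1 0 0 0;0 0 0 0 0 0"}}

```text
time_s: 16.65
tcp_pos: [0.4953, 0.0008, 0.1266]
ee_rot: [[-0.967, -0.256, -0.001], [-0.256, 0.967, -0.0], [0.001, 0.0, -1.0]]
wrist_force: [0.0, 0.3, -1.4]
gripper_width: 0.459
gripper_force: 30.0
```

Request:
{"op": "play_rows", "data": {"commands": "0 0 -0.05 0 0 0;0 0 -0.05 0 0 0;0 0 0 0 0 0;0 0 0 0 0 0;0 0 0 0 0 0"}}

```text
time_s: 17.15
tcp_pos: [0.4957, 0.0009, 0.1242]
ee_rot: [[-0.967, -0.256, -0.0], [-0.256, 0.967, 0.0], [-0.0, 0.0, -1.0]]
wrist_force: [0.8, -0.5, -0.2]
gripper_width: 0.451
gripper_force: 30.0
```

Request:
{"op": "play_rows", "data": {"commands": "0 0 -0.05 0 0 0;0 0 -0.05 0 0 0;0 0 0 0 0 0;0 0 0 0 0 0;0 0 0 0 0 0"}}

```text
time_s: 17.65
tcp_pos: [0.4959, 0.0009, 0.1216]
ee_rot: [[-0.967, -0.257, 0.0], [-0.257, 0.967, -0.0], [-0.0, -0.0, -1.0]]
wrist_force: [-1.3, -0.2, 5.5]
gripper_width: 0.459
gripper_force: 30.0
```

Request:
{"op": "play_rows", "data": {"commands": "0 0 -0.05 0 0 0;0 0 -0.03 0 0 0;0 0 0 0 0 0;0 0 0 0 0 0;0 0 0 0 0 0"}}

```text
time_s: 18.15
tcp_pos: [0.496, 0.0009, 0.1196]
ee_rot: [[-0.966, -0.257, 0.001], [-0.257, 0.966, -0.0], [-0.001, -0.0, -1.0]]
wrist_force: [-2.3, 1.4, 8.1]
gripper_width: 0.457
gripper_force: 30.0
```

Request:
{"op": "play_rows", "data": {"commands": "0 0 -0.04 0 0 0;0 0 0 0 0 0;0 0 0 0 0 0;0 0 0 0 0 0;0 0 0 0 0 0"}}

```text
time_s: 18.65
tcp_pos: [0.496, 0.0009, 0.1186]
ee_rot: [[-0.966, -0.257, 0.001], [-0.257, 0.966, -0.0], [-0.001, -0.0, -1.0]]
wrist_force: [-2.7, 1.9, 8.0]
gripper_width: 0.457
gripper_force: 30.0
```

```bash
python3 - <<'E'
from h import *
s=r.sense();print(s['tcp_pos'],s['wrist_force'],s['time_s'])
p,X=cloud('side');cv2.imwrite('pics/s2.png',cv2.resize(p[180:310,190:420],None,fx=3,fy=3))
E
```

```text
[0.49595999 0.00091815 0.1185684 ] [-2.74845986  1.90502697  8.00824461] 18.65
```

View pics/s2.png

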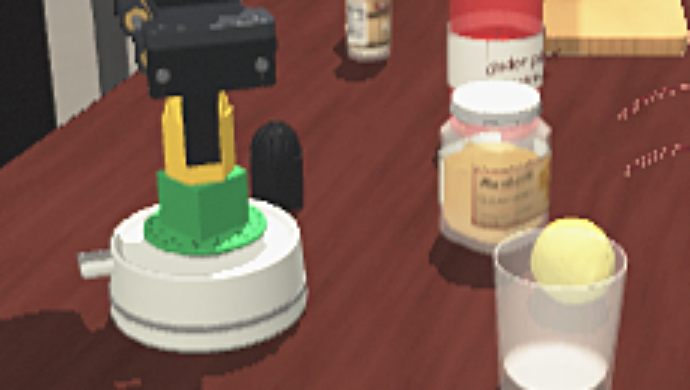

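The cone sits flush on the hub, with the sieve down and the bystanders unmoved. As a numeric check of the press depth, I'll read the sieve's disc height.

```bash
python3 - <<'E'
from h import *
for n in ['side','scene']:
    p,X=cloud(n); m=(cv2.inRange(hsv(p),(50,60,30),(90,255,255))>0)&(np.hypot(X[...,0]-.496,X[...,1]-.001)<.042)
    z=X[m][:,2]; print(n,len(z),'disc',np.median(z[z<.08]).round(4),'hub top',z.max().round(4))
    m=(cv2.inRange(hsv(p),(18,120,60),(32,255,255))>0)&(np.hypot(X[...,0]-.496,X[...,1]-.001)<.03)
    z=X[m][:,2]; print('cone bottom',np.percentile(z,[0,2]).round(4))
E
```

```text
side 818 disc 0.0645 hub top 0.103
cone bottom [0.1003 0.1018]
scene 767 disc 0.0649 hub top 0.1046
cone bottom [0.1013 0.1045]
```

Pressed in by about 5.5 mm (disc top 0.0647 against 0.070), with the cone on the hub. Handing in.

```bash
python3 -c "
from station import r
print(r.finish_job())"
```

```text
the job is handed in; nothing more can be done
None
```

The juicer is assembled and handed in at about 19 s: the sieve is seated on the shaft, and the cone is meshed, home on the hub, still gripped and pressing the shaft in by about 5.5 mm; the hand-in returned no verdict.

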